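# Close up the parts case

### The arm

A 7-joint arm with a two-finger parallel gripper is mounted at the origin on the work surface. World frame = base frame: x ahead of the robot, y to its left, z up, the work surface at z = 0. Lengths are in m, angles in rad, forces in N, time in s.
With the tool pointing down it reaches from about 0.4 to 0.875 m from the base axis. Payload 19.3 kg.
Tool frame: the origin (TCP) lies between the finger pads; the fingertips stand 17 mm ahead of it and the grasp point (between the pads) lies 2 mm behind it; z points along the fingers, y is the line along which they close (so a half turn about z gives the same grasp; the last joint's range is limited). The gripper opens to 85 mm and grips with 20 to 120 N. Pads are 22 mm wide; open, the fingers measure 114 mm over their backs; the gripper's body (76 mm by 85 mm) begins 54 mm behind the grasp point. The pads swing forward as they close: fully open they stand 13 mm farther back than shut.
Start: joints at [1.056, 0.521, -0.036, 1.599, 0.021, 1.021, -0.113], TCP at [0.269, -0.564, 0.248] pointing down, gripper open.
Joint ranges: [-2.91, 2.91], [-0.3, 2.13], [-1.5, 1.42], [0.17, 2.43], [-1.26, 4.41], [0.16, 1.93], [-2.52, 2.52]. Speed limits (rad/s): [1.89, 1.89, 2.39, 2.39, 3.01, 3.01, 3.01].

### API

Orientations are given as [roll, pitch, yaw] about the fixed x, y, z axes, in that order (R = Rz(yaw) Ry(pitch) Rx(roll)).
In Python, from workcell import * gives the robot as it stands.
- The arm moves only by the shell command python3 -m handwheel 'ROWS' [FORCE]. ROWS is JSON, a list of rows, each a list of 7 numbers: the gripper's target within -1 to 1 (shut at 1, half-way at 0, fully open at -1), then the shift along the tool's x, y, z in mm, then the turn, a rotation vector about the tool's x, y, z in rad. A call has 1 to 12 rows; each row is the pose to reach, as a shift and turn from the pose commanded when the call began, along the tool's axes at that moment; what a row does not reach only later rows make up. A row lasts 1/10 s, in which the tool goes at most 50 mm and 8.59 degrees, less where a joint would pass 70% of its speed; a pose out of reach is approached as far as the arm can. A call with a gripper value outside its range is refused whole. The fingers move at their own pace and stop on an object; FORCE is the grip in N (left out, the last holds). Time passes only in rows, so rows that repeat a pose let the fingers close. It gives the time, the measured TCP pose, the force, the opening and the grip force at its end, in the units of the state.
- sense(): the state, without advancing time (a new reading comes with each control period).
- grab_frame(name): name is "side" or "top"; returns a dict with "color" (420x560x3 uint8, red, green, blue), "range_z" (420x560 float32, m along the optical axis (not along the pixel's ray), 0 where there is no reading), "fx", "fy", "cx", "cy" (pixels), "k1" (the pictures are not rectified: a ray, as slopes to the right and down, at radius r is drawn at 1 + k1 r^2 times it, then the intrinsics apply), "R" (3x3) and "t" (3): a world point X has camera coordinates R X + t. Camera axes: x right, y down, z forward; pixel columns grow to the right and rows downward; lengths in m; the calibration is good to about 2 mm. A picture is of the moment at which its call begins.
- job_done(): hands the job in; it is judged then, once.
The state is a dict: "clock": time; "q": joint angles; "qd": joint speeds; "joint_efforts": joint torques, N m; "tcp_pos": TCP position; "ee_rot": TCP orientation; "force": force on the tool from outside, world axes, zero at the start; "torque": the same for the moment, N m; "width": finger opening in m; "grasp_force": force on a finger pad.
Only numpy, scipy, OpenCV 4.12 (cv2) and the standard library are available. Lean on these libraries where they do the work, as an engineer would, in place of code of your own. Each camera call takes 0.05 s, during which the arm holds its last target. There are 200 camera calls.

### The job

Get the green parts case ready to go: with the fingertips, first push the upright aluminium flap all the way down flat over the packed bracket, and only then swing the green cover over it until it is fully shut. Push only: pick nothing up, and leave the bracket in the case and the loose bracket, oil can and scraper on the bench where they are. Finish with the arm clear of everything.

Things in the scene. Friction and masses are not known exactly. Their poses are not given: they have to be found in the camera images.
- case: lime-green open plastic case, fixed on a grey plinth of the same outline, 4 to 34 mm high (differs between starts); 180 x 200 x 90 mm outside (x, y, z), walls 5 mm. Origin: centre of its underside, on the plinth. Its z is up; its +y side (to the robot's left, give or take its yaw of up to 0.4 rad) carries the cover's hinge, its -y side the flap's hinge; both hinge lines run along its x
- flap_hinge (a point): middle of the flap's hinge line, just inside the case's -y wall: (0, -92, 80) mm in the case frame, fixed to the case; same axes as the case
- flap_edge (a point): middle of the flap's free edge (mid thickness), 110 mm from its hinge; moves with the flap. The flap is a flat aluminium plate, 150 mm wide along case x, 110 mm long, 4 mm thick (2 mm either side of the hinge plane), with a yellow strip along the free edge
- flap (a joint): angle of the flap, rad: 0 = folded flat (pointing to case +y, level, 10 mm under the rim, its lower stop), 1.57 = upright, larger leans outwards over the case's -y wall; stop at 1.9. Starts between 1.4 and 1.75. A stiff hinge: it stays where it is left and takes about 1 to 3 N at the free edge to move
- cover_hinge (a point): middle of the cover's hinge line, on the case's +y rim: (0, 100, 90) mm in the case frame, fixed to the case; same axes as the case
- cover_edge (a point): middle of the cover's free edge (mid thickness), 205 mm from its hinge; moves with the cover. The cover is a flat lime-green plate, 190 mm wide along case x, 205 mm long, 8 mm thick; its outer face is 8 mm outside the hinge plane, its inner face lies in it. A flat white label is on the outer face
- cover (a joint): angle of the cover, rad: 0 = shut, level on the rim (outer face 98 mm above the case underside, its stop), 1.57 = upright over the case's +y wall, larger leans away from the case; stop at 2.05. Starts between 1.6 and 1.9. A stiff hinge: it stays where it is left and takes about 1 to 5 N near the free edge to move.
- packed_part: U-shaped machined aluminium bracket, 70 x 45 x 45 mm, 0.15 kg, loose on the case's floor (5 mm above its underside), under where the flap comes down with 24 mm to spare. Origin: centre of its underside. To be left alone
- bench_part: the same kind of bracket, 70 x 45 x 45 mm, standing loose on the bench beside the case. Origin: centre of its underside. To be left alone
- oil_can: blue can with a pale label, diameter 52 mm, 100 mm high, standing on the bench beside the case. Origin: centre of its underside. To be left alone
- scraper: hand scraper with an orange handle, 150 mm long, lying on the bench along its own x, handle to -x. To be left alone. Bench bracket, can and scraper swap places between starts: one each on the +x, +y and -y side of the case, 170 to 260 mm from its middle

How it is judged:
By the outcome, as a careful person would: the job done as asked, in the order asked, and still so for the second after the job is handed in, with the robot touching nothing.
It also fails if it takes over 54 s, if anything falls off the work surface, if the arm or the gripper's body presses on something with over 40 N, if the wrist force passes 120 N, or if a joint passes its speed limit or range.

## Working session

There is one attempt and no reset: what is moved stays moved. The work goes in short steps, Python scripts to look and compute and a shell command to move; the robot and the scene stay as the last step left them, time stands still between calls to the robot, and variables do not carry over. Pictures are saved under pics/ and viewed, at most 10 in all, crops included, and the job is handed in when it is done.

```bash
mkdir -p pics; cat > h.py <<'E'
from workcell import *
import numpy as np, cv2
def pts(f):
    # per-pixel world points from depth
    h,w=f["range_z"].shape
    u,v=np.meshgrid(np.arange(w),np.arange(h))
    x=(u-f["cx"])/f["fx"]; y=(v-f["cy"])/f["fy"]
    xu,yu=x.copy(),y.copy()
    for _ in range(8):
        s=1+f["k1"]*(xu**2+yu**2); xu,yu=x/s,y/s
    z=f["range_z"]; P=np.stack([xu*z,yu*z,z],-1)
    return (P-np.array(f["t"]))@np.array(f["R"])
E
python3 - <<'E'
from h import *
s=sense(); print(s)
for n in("side","top"):
    f=grab_frame(n); cv2.imwrite(f"pics/{n}0.png",f["color"][:,:,::-1]); np.save(f"{n}0.npy",f,allow_pickle=True)
    R=np.array(f["R"]);print(n,f["k1"],-R.T@np.array(f["t"]),R[2])
E
```

```text
{'clock': 0.0, 'q': array([ 1.05580512,  0.52203059, -0.03632321,  1.59998895,  0.02120227,
        1.02111223, -0.11281117]), 'qd': array([ 0.00122633, -0.00048503,  0.00043902, -0.00188813,  0.00029006,
        0.00099687,  0.00103955]), 'joint_efforts': array([ 4.75848447e-04, -9.27117562e+01,  1.97926484e+00, -3.69944894e+01,
        1.76671013e-02,  8.23904149e-03,  2.73995551e-05]), 'tcp_pos': array([ 0.26874753, -0.56391907,  0.24772227]), 'ee_rot': array([-3.14044186e+00,  8.66335551e-05,  4.44767331e-01]), 'force': array([ 0.45676818,  0.36632063, -0.82193594]), 'torque': array([ 0.01865459, -0.01566391,  0.02112091]), 'grasp_force': 0.0, 'width': 0.08499742361513472}
side -0.1651258680242372 [1.35558516 0.77476791 0.89652032] [-0.56210349 -0.57036219 -0.59893793]
top -0.0831083285849301 [0.56820001 0.03693025 0.95146129] [ 0.03792826 -0.03552834 -0.99864868]
```

View pics/side0.png

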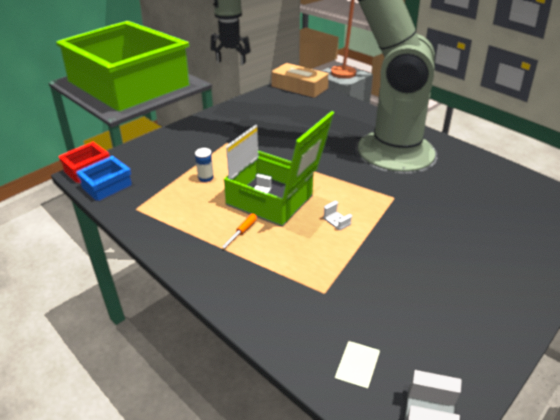

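View pics/top0.png

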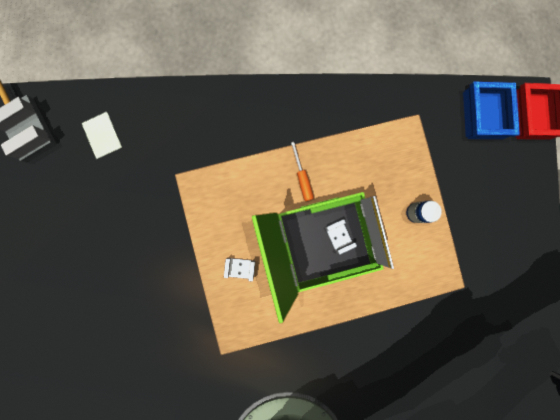

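Side view: cover around (315,150), upright flap around (243,150), can (205,165), scraper (240,230), bench bracket (337,215). Top view: cover as a green strip (255,215)–(280,320), flap (375,198)–(392,267), can (428,212) on the −y side, scraper on +x, bracket on +y.

```bash
python3 - <<'E'
from h import *
C=[]
for n in("side","top"):
    f=np.load(n+"0.npy",allow_pickle=True).item(); P=pts(f); hsv=cv2.cvtColor(f["color"],cv2.COLOR_RGB2HSV)
    h,s,v=[hsv[...,i].astype(int) for i in range(3)]
    near=(P[...,0]>.3)&(P[...,0]<.8)&(abs(P[...,1])<.35)&(f["range_z"]>0)&(P[...,2]>.012)
    g=near&(h>38)&(h<65)&(s>150); G=P[g]; C.append(G)
    print(n,"green n",len(G),"z pct",np.percentile(G[:,2],[1,50,99]))
    # rim: histogram of z
    hist,e=np.histogram(G[:,2],bins=np.arange(0,.36,.01)); print(hist)
    if n=="top":
        z=f["range_z"]; 
        print("can",P[205:220,420:437].reshape(-1,3)[:, :].mean(0), "flap col px",[ (u,v_,P[v_,u].round(3)) for u,v_ in((380,220),(384,235),(388,255),(376,200))])
        np.save("Gt.npy",G)
    else:
        np.save("Gs.npy",G)
        w=near&(s<60)&(P[...,2]>.1); W=P[w]; print("flap?",len(W),W.min(0),W.max(0)); np.save("W.npy",W)
        o=P[150:175,230:255].reshape(-1,3); 
E
python3 - <<'E'
import sys; sys.path.insert(0,'.')
import numpy as np,cv2,os
os.chdir('.')
G=np.load("Gt.npy")
for zl in (.1,.11,.12):
    m=G[(G[:,2]>zl-.005)&(G[:,2]<zl+.005)]; print(zl,len(m))
    if len(m)>30: print(cv2.minAreaRect((m[:,:2]*1000).astype(np.float32)))
E
```

```text
side green n 4324 z pct [0.01411496 0.07507176 0.29708619]
[  0 208 347 342 373 366 367 311 387 286  63  60  69  80  74  54  32  39
  34  38  41  37  38  67  83  84  83  97  96 165   3   0   0   0   0]
flap? 1038 [ 0.44909677 -0.34953161  0.10001934] [0.6184919  0.03909226 0.22617123]
top green n 4103 z pct [0.01579812 0.1636194  0.29959881]
[  0  81  85  90  78  84  43  33 650 419 117  31  63  85  74  84  87 101
  85 105 103 103 118 114 117 132 137 144 133 583  24   0   0   0   0]
can [ 0.58380437 -0.33152825  0.09935014] flap col px [(380, 220, array([ 0.568, -0.188,  0.2  ])), (384, 235, array([ 0.538, -0.195,  0.201])), (388, 255, array([ 0.498, -0.204,  0.196])), (376, 200, array([ 0.619, -0.238,  0.005]))]
0.1 479
((523.13330078125, -104.28604888916016), (180.5200653076172, 199.87330627441406), 13.045198440551758)
0.11 30
0.12 43
((557.0966796875, -45.36810302734375), (134.86428833007812, 254.17568969726562), 52.85260009765625)
```

```bash
cat >> h.py <<'E'
YAW=0.2277; C=np.array([.5231,-.1043])
def tocase(P):
    c,s=np.cos(YAW),np.sin(YAW); d=P[...,:2]-C
    return np.stack([c*d[...,0]+s*d[...,1],-s*d[...,0]+c*d[...,1],P[...,2]],-1)
E
python3 - <<'E'
from h import *
G=tocase(np.load("Gt.npy")); S=tocase(np.load("Gs.npy")); W=tocase(np.load("W.npy"))
r=G[(abs(G[:,1])<105)&(G[:,2]>.075)&(G[:,2]<.11)&(abs(G[:,0])<.092)&((abs(G[:,0])>.084)|(G[:,1]<-.095))]
print("rim z",np.percentile(r[:,2],[10,50,90]),len(r))
for n,A in(("top",G),("side",S)):
    k=A[(A[:,2]>.13)]; p=np.polyfit(k[:,2],k[:,1],1); print(n,"cover y=",p,"ang",np.pi/2+np.arctan(p[0]),"top",k[:,2].max(),"x",k[:,0].min(),k[:,0].max())
k=W[(W[:,2]>.11)&(abs(W[:,1]+.1)<.06)&(abs(W[:,0])<.08)]; p=np.polyfit(k[:,2],k[:,1],1); print("flap",len(k),p,"ang",np.pi/2-np.arctan(-p[0])*-1, k.max(0),k.min(0))
f=np.load("top0.npy",allow_pickle=True).item();print("can",tocase(pts(f)[205:220,420:437].reshape(-1,3)).mean(0))
c,s=np.cos(YAW),np.sin(YAW)
T=lambda x,y:C+np.array([c*x-s*y,s*x+c*y])
print("flaphinge",T(0,-.092),"coverhinge",T(0,.1))
E
```

```text
rim z [0.08473035 0.09775498 0.10029066] 599
top cover y= [0.23850126 0.07343263] ang 1.8049237095598116 top 0.30161013101261647 x -0.09381126647656475 0.09320303217379292
side cover y= [0.21538173 0.08662064] ang 1.7829373201413834 top 0.30122138389804665 x -0.09591611357661034 0.09734727803064616
flap 672 [-0.01008769 -0.08949331] ang 1.5808836765087662 [ 0.07772647 -0.08604908  0.20148007] [-0.07904648 -0.0966936   0.11025829]
can [ 0.00784354 -0.23506632  0.09935014]
flaphinge [ 0.54386785 -0.19392531] coverhinge [ 0.50052625 -0.00688118]
```

```bash
python3 -m handwheel '[[1,100,-46,0,0,0,0.1],[1,200,-92,0,0,0,0.217],[1,300,-137,0,0,0,0.217],[1,400,-183,0,0,0,0.217],[1,400,-183,0,0,0,0.217],[1,400,-183,0,0,0,0.217],[1,400,-183,0,0,0,0.217],[1,400,-183,0,0,0,0.217],[1,400,-183,0,0,0,0.217],[1,400,-183,0,0,0,0.217],[1,400,-183,0,0,0,0.217],[1,400,-183,0,0,0,0.217]]'
cat > st.py <<'E'
from h import *
s=sense(); p=tocase(s["tcp_pos"]); print("tcp case mm",(p*1000).round(1),"rot",s["ee_rot"].round(3),"yaw err",round(s["ee_rot"][2]-YAW,4),"F",s["force"].round(1),"t",s["clock"],"w",s["width"])
E
python3 st.py
```

```text
clock: 1.3
tcp_pos: [0.5506, -0.2278, 0.2481]
ee_rot: [3.141, 0.001, 0.227]
force: [-0.6, -0.7, -0.2]
width: 0.0003
grasp_force: 0.0
tcp case mm [  -1.1 -126.6  248.1] rot [3.141e+00 1.000e-03 2.270e-01] yaw err -0.0011 F [-0.6 -0.7 -0.2] t 1.3 w 0.0002620316378333979
```

```bash
python3 -m handwheel '[[1,0,0,26,0,0,0],[1,0,0,52,0,0,0],[1,0,0,52,0,0,0]]'; python3 st.py; python3 - <<'E'
from h import *
f=grab_frame("side"); cv2.imwrite("pics/s1.png",cv2.resize(f["color"][60:240,160:380,::-1],None,fx=3.5,fy=3.3))
E
```

```text
clock: 1.6
tcp_pos: [0.5491, -0.2276, 0.1937]
ee_rot: [-3.139, 0.004, 0.226]
force: [-0.7, -0.3, 0.2]
width: -0.0001
grasp_force: 0.0
tcp case mm [  -2.5 -126.   193.7] rot [-3.139  0.004  0.226] yaw err -0.0017 F [-0.7 -0.3  0.2] t 1.6 w -5.5649849870072695e-05
```

View pics/s1.png

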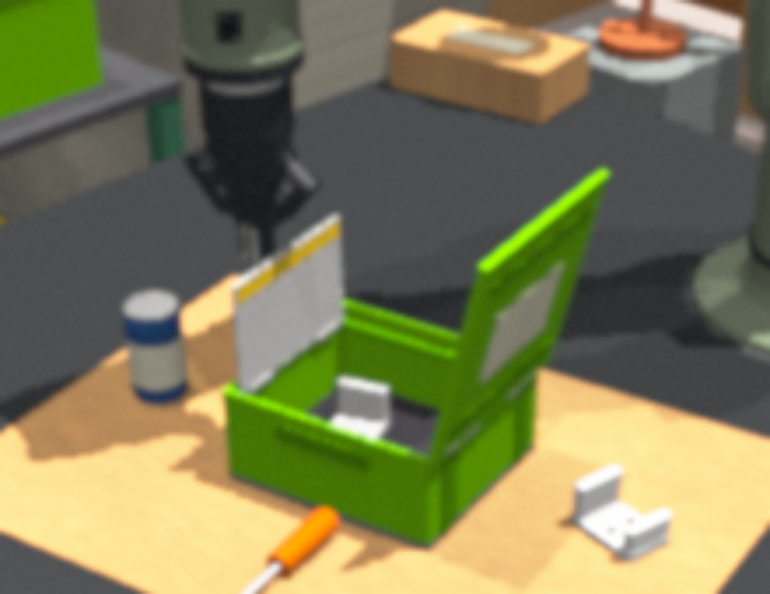

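```bash
python3 -m handwheel '[[1,2,-20,0,0,0,0],[1,2,-32,0,0,0,0],[1,2,-43,0,0,0,0],[1,2,-55,4,0,0,0],[1,2,-65,9,0,0,0],[1,2,-75,15,0,0,0],[1,2,-84,23,0,0,0],[1,2,-92,32,0,0,0],[1,2,-99,41,0,0,0],[1,2,-104,52,0,0,0],[1,2,-108,62,0,0,0],[1,2,-108,62,0,0,0]]'; python3 st.py; python3 - <<'E'
from h import *
f=grab_frame("side"); cv2.imwrite("pics/s2.png",cv2.resize(f["color"][60:240,160:380,::-1],None,fx=3.5,fy=3.3))
E
```

```text
clock: 2.85
tcp_pos: [0.528, -0.1206, 0.1327]
ee_rot: [-3.141, 0.002, 0.228]
force: [-0.3, -0.6, -0.0]
width: 0.0001
grasp_force: 0.0
tcp case mm [  1.1 -17.  132.7] rot [-3.141e+00  2.000e-03  2.280e-01] yaw err 0.0006 F [-0.3 -0.6 -0. ] t 2.85 w 7.743488774742023e-05
```

View pics/s2.png

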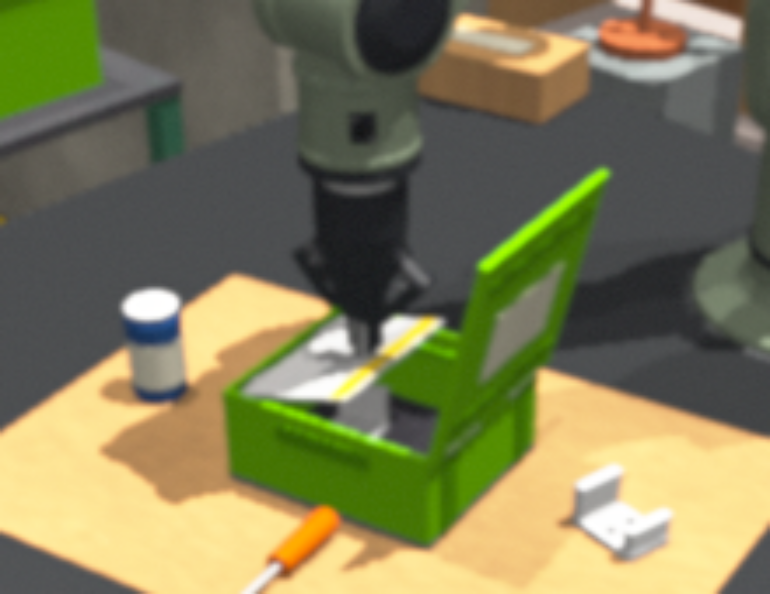

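The flap is following, now about 15° from flat, with the yellow edge at (390,360). I'll keep pushing down.

```bash
python3 -m handwheel '[[1,0,-2,10,0,0,0],[1,0,-4,18,0,0,0],[1,0,-4,23,0,0,0],[1,0,-4,23,0,0,0]]'; python3 -m handwheel '[[1,0,0,2,0,0,0],[1,0,0,3,0,0,0],[1,0,0,3,0,0,0]]';python3 st.py
```

```text
clock: 3.3
tcp_pos: [0.5275, -0.1173, 0.1105]
ee_rot: [-3.141, 0.001, 0.228]
force: [0.1, 0.6, 0.5]
width: -0.0001
grasp_force: 0.0
clock: 3.6
tcp_pos: [0.5279, -0.1174, 0.1083]
ee_rot: [3.142, -0.0, 0.228]
force: [-0.0, -0.1, -0.1]
width: 0.0
grasp_force: 0.0
tcp case mm [  1.8 -13.9 108.3] rot [ 3.142 -0.     0.228] yaw err -0.0 F [-0.  -0.1 -0.1] t 3.6 w 4.205489116100818e-05
```

```bash
for i in 1 2 3; do python3 -m handwheel '[[1,0,0,1,0,0,0],[1,0,0,2,0,0,0],[1,0,0,2,0,0,0]]'|grep -E "tcp|force: \["; done
```

```text
tcp_pos: [0.5281, -0.1174, 0.1071]
force: [-5.3, 1.2, 16.3]
tcp_pos: [0.5282, -0.1174, 0.1066]
force: [-14.8, 3.2, 50.4]
tcp_pos: [0.5284, -0.1175, 0.106]
force: [-24.6, 4.4, 83.5]
```

Firm stop reached, so I back straight off and check.

```bash
python3 -m handwheel '[[1,0,0,-20,0,0,0],[1,0,0,-70,0,0,0],[1,0,0,-120,0,0,0],[1,0,0,-170,0,0,0],[1,0,0,-220,0,0,0],[1,0,0,-260,0,0,0],[1,0,0,-260,0,0,0],[1,0,0,-260,0,0,0]]'; python3 st.py; python3 - <<'E'
from h import *
f=grab_frame("side"); P=tocase(pts(f)); m=(abs(P[...,0])<.07)&(P[...,1]>-.085)&(P[...,1]<.01)&(P[...,2]>.05)&(P[...,2]<.13)
K=P[m]; print(len(K),np.percentile(K[:,2],[5,50,95]), np.polyfit(K[:,1],K[:,2],1))
cv2.imwrite("pics/s3.png",cv2.resize(f["color"][60:240,160:380,::-1],None,fx=3.5,fy=3.3))
E
```

```text
clock: 5.3
tcp_pos: [0.528, -0.1174, 0.3629]
ee_rot: [3.141, -0.001, 0.228]
force: [0.3, 0.4, -0.9]
width: -0.0003
grasp_force: 0.0
tcp case mm [  1.8 -13.9 362.9] rot [ 3.141e+00 -1.000e-03  2.280e-01] yaw err -0.0 F [ 0.3  0.4 -0.9] t 5.3 w -0.0003250334275989708
829 [0.08727533 0.09026498 0.09346587] [-0.00049002  0.09032899]
```

View pics/s3.png

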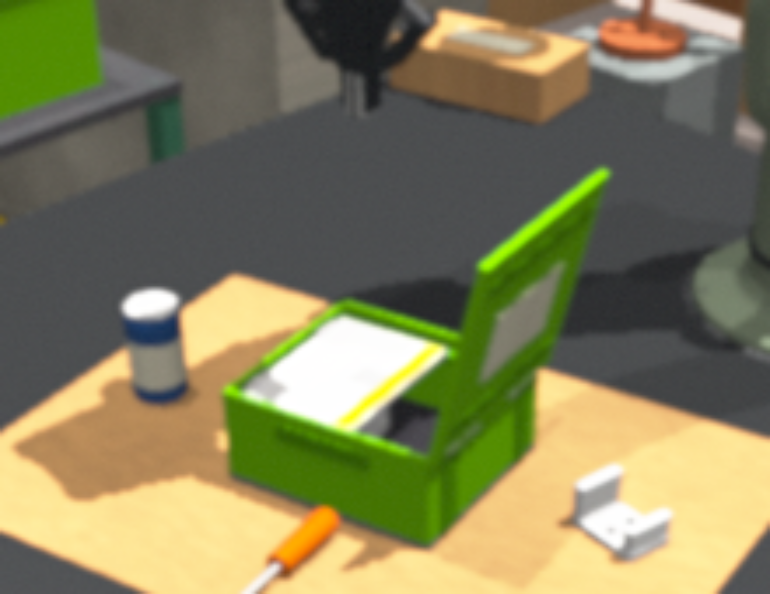

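The flap lies flat: its surface is level at z≈0.090, slope 0, with the yellow edge at (390,385). Next I go over the cover to its outer side.

```bash
python3 -m handwheel '[[1,0,-50,0,0,0,0],[1,-1,-100,0,0,0,0],[1,-2,-150,0,0,0,0],[1,-2,-203,0,0,0,0],[1,-2,-203,0,0,0,0],[1,-2,-203,0,0,0,0],[1,-2,-203,40,0,0,0],[1,-2,-203,76,0,0,0],[1,-2,-203,76,0,0,0],[1,-2,-203,76,0,0,0]]'; python3 st.py
```

```text
clock: 6.35
tcp_pos: [0.4804, 0.079, 0.2866]
ee_rot: [3.141, 0.001, 0.226]
force: [-1.2, -0.2, 1.4]
width: 0.0003
grasp_force: 0.0
tcp case mm [ -0.3 188.2 286.6] rot [3.141e+00 1.000e-03 2.260e-01] yaw err -0.0014 F [-1.2 -0.2  1.4] t 6.35 w 0.0003193496816691985
```

```bash
python3 -m handwheel '[[1,0,16,-2,0,0,0],[1,0,32,-4,0,0,0],[1,0,48,-6,0,0,0],[1,0,64,-8,0,0,0],[1,0,80,-8,0,0,0],[1,0,96,-7,0,0,0],[1,0,112,-5,0,0,0],[1,0,128,0,0,0,0],[1,0,144,5,0,0,0],[1,0,159,12,0,0,0],[1,0,159,12,0,0,0]]'; python3 st.py; python3 - <<'E'
from h import *
f=grab_frame("side"); cv2.imwrite("pics/s4.png",cv2.resize(f["color"][40:240,160:380,::-1],None,fx=3.4,fy=3))
E
```

```text
clock: 7.45
tcp_pos: [0.5164, -0.0771, 0.2746]
ee_rot: [3.141, -0.0, 0.225]
force: [-0.4, 0.4, 0.5]
width: 0.0001
grasp_force: 0.0
tcp case mm [ -0.4  28.  274.6] rot [ 3.141 -0.     0.225] yaw err -0.0027 F [-0.4  0.4  0.5] t 7.45 w 0.00014808712744725363
```

View pics/s4.png

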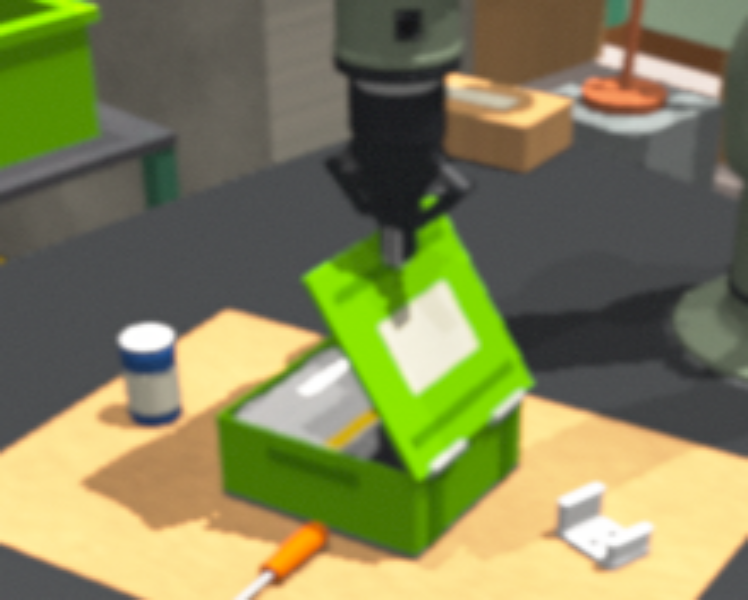

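The cover is at about 60° with the fingertips on its outer face at (395,260). I keep following the arc.

```bash
python3 -m handwheel '[[1,0,14,8,0,0,0],[1,0,27,17,0,0,0],[1,0,39,27,0,0,0],[1,0,50,38,0,0,0],[1,0,60,50,0,0,0],[1,0,69,63,0,0,0],[1,0,77,77,0,0,0],[1,0,84,91,0,0,0],[1,0,89,105,0,0,0],[1,0,93,122,0,0,0],[1,0,95,140,0,0,0],[1,0,95,146,0,0,0]]'; python3 -m handwheel '[[1,0,0,2,0,0,0],[1,0,0,4,0,0,0],[1,0,0,4,0,0,0]]'; python3 st.py
```

```text
clock: 8.7
tcp_pos: [0.5367, -0.1675, 0.1261]
ee_rot: [-3.141, 0.002, 0.228]
force: [-0.5, -0.8, 0.9]
width: 0.0001
grasp_force: 0.5
clock: 9.0
tcp_pos: [0.5377, -0.1673, 0.1246]
ee_rot: [3.141, -0.001, 0.228]
force: [0.4, -0.0, -0.3]
width: 0.0001
grasp_force: 0.0
tcp case mm [ -0.  -64.7 124.6] rot [ 3.141e+00 -1.000e-03  2.280e-01] yaw err 0.0003 F [ 0.4 -0.  -0.3] t 9.0 w 0.00011734207218759553
```

```bash
for i in 1 2; do python3 -m handwheel '[[1,0,0,1,0,0,0],[1,0,0,2,0,0,0],[1,0,0,2,0,0,0]]'|grep -E "tcp|force: \["; done
```

```text
tcp_pos: [0.5378, -0.1675, 0.1232]
force: [-2.0, 0.7, 13.2]
tcp_pos: [0.538, -0.1675, 0.1229]
force: [-13.6, 4.0, 45.2]
```

Firm stop reached. I lift clear and check.

```bash
python3 -m handwheel '[[1,0,0,-20,0,0,0],[1,0,0,-70,0,0,0],[1,0,0,-120,0,0,0],[1,0,0,-170,0,0,0],[1,0,0,-200,0,0,0],[1,0,0,-200,0,0,0],[1,0,0,-200,0,0,0],[1,0,0,-200,0,0,0]]'; python3 st.py; python3 - <<'E'
from h import *
f=grab_frame("side"); P=tocase(pts(f)); m=(abs(P[...,0])<.085)&(P[...,1]>-.095)&(P[...,1]<.09)&(P[...,2]>.07)&(P[...,2]<.15)
K=P[m]; print(len(K),np.percentile(K[:,2],[5,50,95]), np.polyfit(K[:,1],K[:,2],1))
cv2.imwrite("pics/s5.png",cv2.resize(f["color"][40:240,160:380,::-1],None,fx=3.4,fy=3))
E
```

```text
clock: 10.4
tcp_pos: [0.537, -0.1674, 0.3194]
ee_rot: [-3.141, 0.001, 0.228]
force: [-0.0, -0.2, 0.1]
width: -0.0001
grasp_force: 0.0
tcp case mm [ -0.6 -64.6 319.4] rot [-3.141e+00  1.000e-03  2.280e-01] yaw err 0.0001 F [-0.  -0.2  0.1] t 10.4 w -7.700187930512908e-05
2063 [0.1035609  0.10657209 0.10932515] [-0.00210547  0.1064057 ]
```

View pics/s5.png

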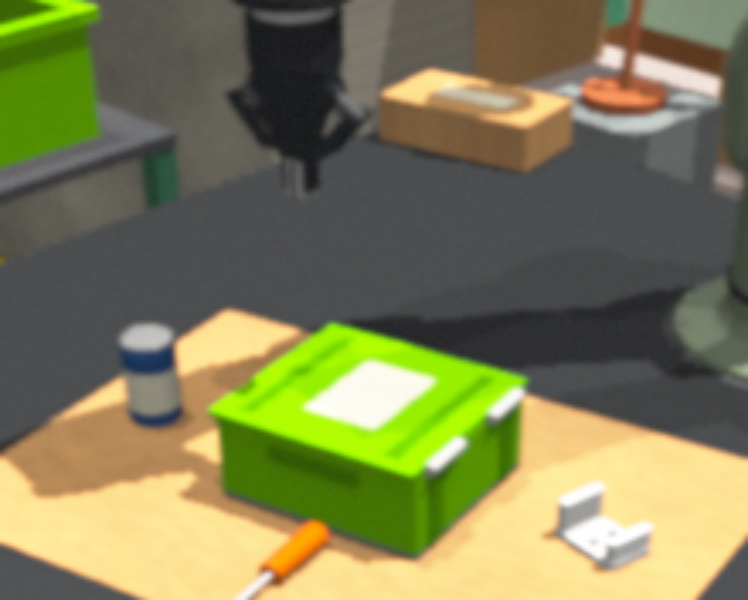

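The cover is shut and level: its top is at z≈0.106 with slope ≈0. The can, scraper and bench bracket have not moved, and the arm is clear.

```bash
python3 -c "
from workcell import *
print(job_done())"
```

```text
the job is handed in; nothing more can be done
None
```

The flap was pushed flat first, then the green cover was swung fully shut; the can, scraper and loose bracket look undisturbed, the arm is clear, and the job was handed in about 10 s into the 54 s limit.

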